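Oil the telescoping mirror stick and draw it out to its second stop

TASK

Service the telescoping inspection-mirror stick clamped in the vice: first push the orange cap of the blue oil can all the way down and let it come back up (leave the red paint can's cap alone), then press the yellow release button on the stick's handle until the stick jumps out a little. Then take the stick by its ribbed orange grip, pull it straight out past the first stop (a click halfway) to the second stop at its full length, and finish while still holding it there, since it springs back when let go; do not push the other things on the bench about.

Things in the scene. Friction and masses are not known exactly. Their poses are not given: they have to be found in the camera images.
- vice: blue bench vice bolted to the bench (150 x 110 mm foot, jaws up to 134 mm high, each 24 mm thick, screw bar on its -x side). Origin: on the bench under the jaws' middle. The black round handle of the mirror stick (30 mm thick, 180 mm long) lies level in the jaws along the vice's y axis, its axis 130 mm above the bench straight over the origin, from y = +110 to y = -70 mm; the stick draws out of the -y end, along the vice's -y axis. Vice x axis: towards the cans
- button_top (a point): centre of the top of the yellow round release button (24 mm across) on top of the stick's handle, 158 mm above the bench, 13 mm above the handle, over the vice's origin. It is pressed straight down
- button (a joint): how far the release button is pressed, m: 0 up, 0.008 fully down. Sprung, about 5 N when fully down. It holds the stick locked until pressed about 0.006; the stick then jumps out about 20 mm and the button afterwards stays sunk at about 0.005
- grip_mid (a point): middle of the ribbed orange grip at the stick's outer end, on its axis, 130 mm above the bench: a cylinder 25 mm thick and 48 mm long along the vice's y axis; an aluminium flange 34 mm across stands 24 mm from this point on the outer side, and a round black-rimmed mirror 60 mm across 43 mm from it on the outer side. It moves with the stick; with the stick locked in, the grip's inner end is 18 mm from the handle's mouth
- grip: the same ribbed orange grip with its aluminium flange. Origin: on the stick's axis, 42 mm from point grip_mid towards the handle; axes as the vice's
- rod (a joint): how far the stick is drawn out, m: 0 locked in, about 0.02 after the release, first stop (a click that takes about 5 N more, and keeps it from going back) at about 0.07 to 0.082, second stop (hard end) at 0.14. A spring draws it back, about 7 N at the second stop, which does not keep it
- oil_top (a point): centre of the top of the orange spray cap (24 mm across, 18 mm high) of the blue oil can, 135 mm above the bench. The can (44 mm across, on a 58 mm steel foot) is fixed to the bench; its thin red straw points to the stick. The cap is pressed straight down
- oil_cap (a joint): how far the orange cap is pressed, m: 0 up, 0.007 fully down; sprung, 6 N when fully down
- paint_top (a point): centre of the top of the white spray cap of the red paint can, same size and height as the oil can, also fixed; the two cans stand beside the stick about 90 mm apart and may have changed places
- paint_cap (a joint): how far the white cap is pressed, m: 0 up, 0.007 fully down. To be left alone
- wrench: bystander: loose steel wrench lying on the bench, about 200 mm long along its x axis
- driver: bystander: loose screwdriver lying on the bench, about 200 mm long along its x axis
- hammer: bystander: loose hammer lying on the bench, about 280 mm long along its x axis
- tape: bystander: loose yellow and black tape measure, 70 x 40 mm, 65 mm high, origin under its middle
- jar: bystander: loose glass jar, 66 mm across, 90 mm high, origin under its middle
- socket: bystander: loose steel socket standing up, 28 mm across, 60 mm high, origin under its middle
There are look-alikes about, which are no part of the job. What is shaped like the part that bears oil_top but purple is not meant.

How it is judged:
By the outcome, as a careful person would: the job done as asked, in the order asked, and still so for the second after the job is handed in, while the arm keeps its last pose, push and grip.
It also fails if it takes over 48 s, if anything falls off the work surface, if the arm or the gripper's body presses on something with over 40 N, if the wrist force passes 120 N, or if a joint passes its speed limit or range.

ROBOT

A 6-joint arm with a two-finger parallel gripper is mounted at the origin on the work surface. World frame = base frame: x ahead of the robot, y to its left, z up, the work surface at z = 0. Lengths are in m, angles in rad, forces in N, time in s.
With the tool pointing down it reaches from about 0.325 to 0.75 m from the base axis. Payload 7.6 kg.
Tool frame: the origin (TCP) lies at the very end of the fingers, on their centre line; the grasp point (between the pads) lies 19 mm behind it; x points along the fingers, z is the direction in which the jaws open and shut, and the axes are right-handed (so a half turn about x gives the same grasp; the last joint's range is limited). The gripper opens to 85 mm and grips with 20 to 120 N. Pads are 22 mm wide; open, the fingers measure 114 mm over their backs; the gripper's body (76 mm by 85 mm) begins 54 mm behind the grasp point. The pads swing forward as they close: fully open they stand 13 mm farther back than shut.
Start: joints at [-1.289, 0.052, 1.401, -0, 1.689, -0.07], TCP at [0.181, -0.493, 0.231] pointing down, gripper open.
Joint ranges: [-2.9, 2.9], [-0.91, 2.17], [0.12, 2.37], [-1.06, 4.2], [0.26, 2.73], [-2.93, 2.93]. Speed limits (rad/s): [2.57, 2.57, 3.01, 3.14, 3.14, 3.14].

INTERFACE

Orientations are given as a rotation vector (axis times angle).
In Python, from bench import get_state, optics, manip gives the robot as it stands. The module is installed in compiled form; this text tells all that it offers.
- The arm moves only by the tool arm_command, never from a script. Its argument "commands" is text: rows parted by semicolons, each of 6 numbers parted by spaces: the shift along the tool's x, y, z in units of 40 mm (1.0 is 40 mm), then the turn, a rotation vector about the tool's x, y, z in units of 4 degrees (1.0 is 4 degrees). A call has 1 to 5 rows; each row shifts and turns the commanded pose from where the row before left it, along the tool's axes as they then stand; what a row does not reach is not made up. A row lasts 1/8 s, in which the tool goes at most 62.5 mm and 10.7 degrees, less where a joint would pass 70% of its speed; a pose out of reach is approached as far as the arm can. A call with a number of a shift or a turn outside -1 to 1 is refused whole. A call with a gripper value outside its range is refused whole. "fingers" is the opening, from 0 (shut) to 1 (fully open), set as the call begins (left out, the last holds). The fingers move at their own pace and stop on an object; the grip force is fixed at half the most. Time passes only in rows, so rows that do not move let the fingers close. It gives the time, the measured TCP pose, the force and the opening at its end, in the units of the state.
- get_state(): the state, without advancing time (a new reading comes with each control period).
- optics.snapshot(name): name is "side" or "top"; returns a dict with "img" (400x640x3 uint8, red, green, blue), "fx", "fy", "cx", "cy" (pixels), "view" (4x4, takes a point from world to camera coordinates). Camera axes: x right, y down, z forward; pixel columns grow to the right and rows downward; lengths in m; the calibration is good to about 2 mm. A picture is of the moment at which its call begins. There is no depth.
- manip.finish_job(): hands the job in, once; it reports no verdict.
The state is a dict: "time": time; "q": joint angles; "joint_velocities": joint speeds; "tau": joint torques, N m; "ee_pos": TCP position; "eef_rot": TCP orientation; "ft_force": force on the tool from outside, world axes, zero at the start; "moment": the same for the moment, N m; "width": opening from 0.0 (shut) to 1.0 (fully open).
Only numpy, scipy, OpenCV 4.12 (cv2) and the standard library are available. Lean on these libraries where they do the work, as an engineer would, in place of code of your own. Each camera call takes 0.05 s, during which the arm holds its last target.

## Working session

There is one attempt and no reset: what is moved stays moved. The work goes in short steps, Python scripts to look and compute and a tool call to move; the robot and the scene stay as the last step left them, time stands still between calls to the robot, and variables do not carry over. Pictures are saved under pics/ and viewed, and the job is handed in when it is done.

Besides the shell and the picture viewer there is one more tool, called after "Emit:" by a JSON object that holds its "method" and its "body", one argument or row to a line. arm_command: Moves the arm, as the interface text tells. Its arguments: {"type":"object","properties":{"commands":{"type":"string"},"fingers":{"type":"number"}},"required":["commands"]}

```bash
mkdir -p pics; cat > h.py <<'E'
import numpy as np, cv2
from bench import get_state, optics, manip
def snap(n,f):
    s=optics.snapshot(n); cv2.imwrite('pics/'+f,s['img'][:,:,::-1]); 
    np.savez('pics/'+f+'.npz',**{k:np.array(v) for k,v in s.items()}); return s
def load(f): return np.load('pics/'+f+'.npz')
def onz(s,u,v,z):
    V=np.array(s['view']);R=V[:3,:3];t=V[:3,3];c=-R.T@t
    d=R.T@np.array([(u-s['cx'])/s['fx'],(v-s['cy'])/s['fy'],1]); return c+d*(z-c[2])/d[2]
def proj(s,p):
    V=np.array(s['view']);q=V[:3,:3]@np.array(p)+V[:3,3]; return np.array([q[0]/q[2]*s['fx']+s['cx'],q[1]/q[2]*s['fy']+s['cy']])
def crop(f,x0,y0,x1,y1,k,o):
    im=cv2.imread('pics/'+f)[y0:y1,x0:x1]; cv2.imwrite('pics/'+o,cv2.resize(im,None,fx=k,fy=k,interpolation=cv2.INTER_CUBIC))
E
python3 - <<'E'
from h import *
for n in('side','top'):
    s=snap(n,n+'0.png'); V=np.array(s['view']); print(n,s['fx'],-V[:3,:3].T@V[:3,3],V[:3,:3].round(2).tolist())
print(get_state())
E
```

```text
side 492.057207874138 [ 0.1846423  -1.20905567  0.88055588] [[0.96, -0.29, 0.0], [-0.15, -0.5, -0.86], [0.25, 0.82, -0.52]]
top 376.2097488361649 [ 0.41790346 -0.0253882   1.39499335] [[0.01, -1.0, -0.0], [-1.0, -0.01, -0.1], [0.1, 0.0, -1.0]]
{'time': 0.1, 'q': array([-1.28930173e+00,  5.27652754e-02,  1.40161224e+00,  1.37305816e-06,
        1.68860385e+00, -7.02801064e-02]), 'joint_velocities': array([ 0.0001397 , -0.00021664, -0.00344876,  0.00133509,  0.00232172,
       -0.00094533]), 'tau': array([-4.06991931e-04, -3.82586074e+01, -3.60985637e+01, -2.15266236e-04,
        4.76872490e-03,  5.10087136e-05]), 'ee_pos': array([ 0.18085389, -0.49258248,  0.23056663]), 'eef_rot': array([ 0.94715277,  1.3564387 , -0.94570774]), 'ft_force': array([-0.24168533,  0.21210696, -0.29812983]), 'moment': array([0.01065687, 0.00209096, 0.02739478]), 'width': 1.00128236369363}
```

View pics/side0.png

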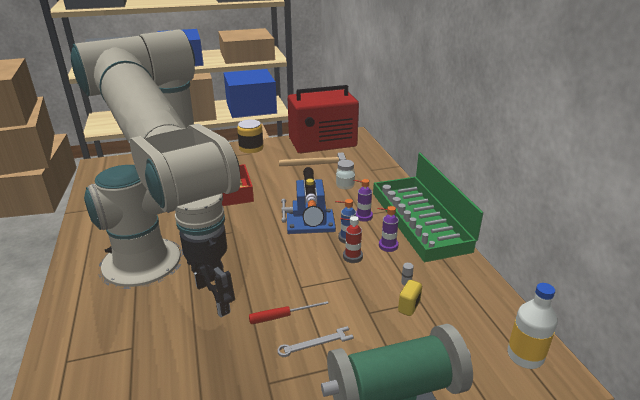

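View pics/top0.png

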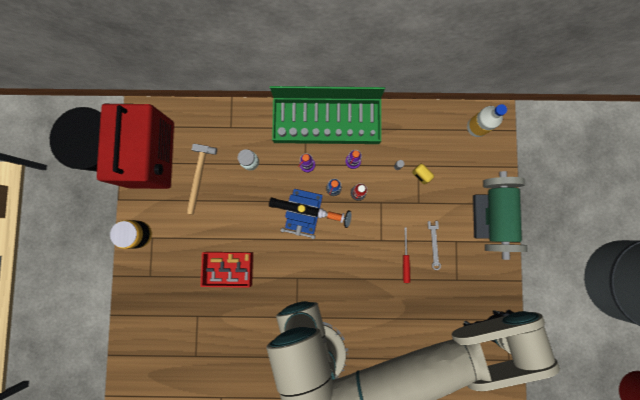

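```bash
python3 - <<'E'
from h import *
crop('top0.png',260,140,380,240,6.6,'t1.png')
crop('side0.png',270,150,410,270,5.5,'s1.png')
E
```

```text
(no output)
```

View pics/t1.png

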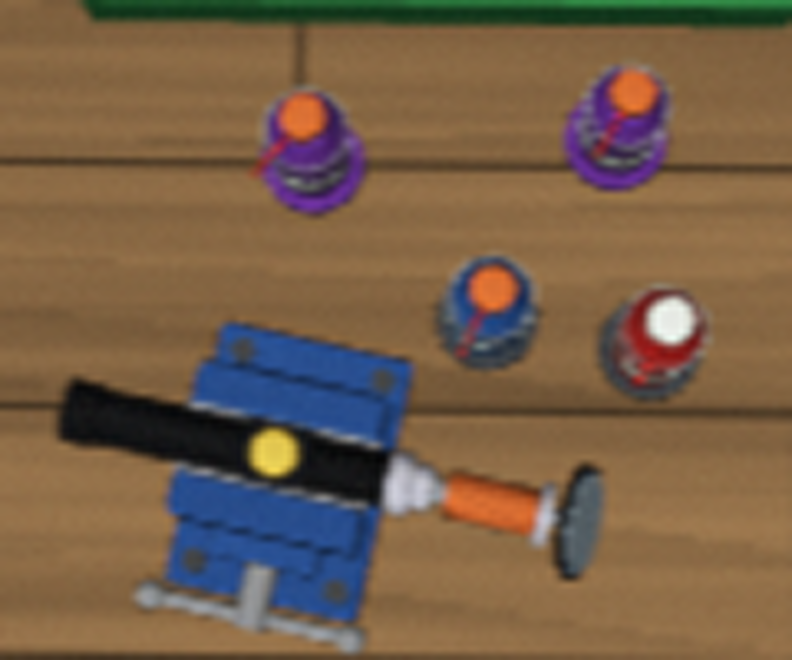

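View pics/s1.png

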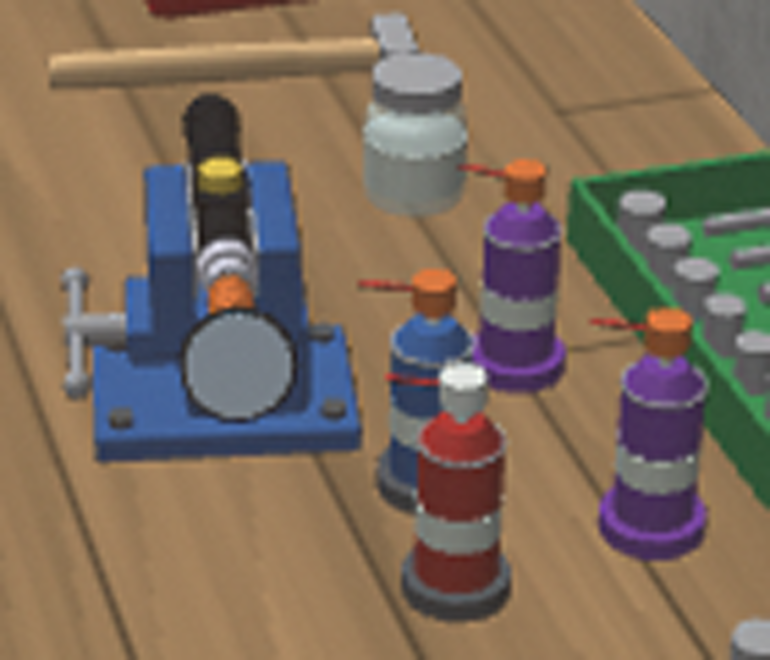

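The blue oil can's orange cap is at top (334.5,183.5) and side (349,200). The orange caps at top (306,157) and (356,154) sit on purple cans, so they are look-alikes. The red can's white cap is at (361,188). Next I'll measure the positions.

```bash
cat >> h.py <<'E'
def uc(x,y,x0,y0,k): return ((x+.5)/k-.5+x0,(y+.5)/k-.5+y0)
E
python3 - <<'E'
from h import *
T=load('top0.png');S=load('side0.png')
t=lambda x,y:uc(x,y,260,140,6.6)
s=lambda x,y:uc(x,y,270,150,5.5)
for n,a,b,z in[('oil',(493,288),(434,278),.135),('paint',(671,320),(463,373),.135),('button',(273,452),(221,166),.158)]:
    print(n,t(*a),onz(T,*t(*a),z).round(4),onz(S,*s(*b),z).round(4))
im=T['img']; hsv=cv2.cvtColor(im,cv2.COLOR_RGB2HSV)
for n,lo,hi,z in [('yel',(22,120,120),(35,255,255),.158),('or',(4,150,120),(18,255,255),.135)]:
    m=cv2.inRange(hsv,lo,hi); m[:,:265]=0;m[:150]=0;m[240:]=0;m[:,380:]=0
    k,l,st,c=cv2.connectedComponentsWithStats(m)
    for i in range(1,k):
        if st[i,4]>8: print(n,st[i,4],c[i].round(2),onz(T,*c[i],z).round(4))
hp=onz(T,*t(68,410),.13); he=onz(T,*t(383,478),.13); g=onz(T,*t(490,502),.13); f=onz(T,*t(545,515),.13)
print('handle end',hp.round(4),'mouth',he.round(4),np.linalg.norm(hp-he),'grip',g.round(4),'flange',f.round(4))
for a,b in((hp,g),(he,g),(hp,he)): print(np.degrees(np.arctan2(*(b-a)[[1,0]])))
E
```

```text
oil (334.27272727272725, 183.21212121212122) [ 0.5984 -0.0592  0.135 ] [ 0.5985 -0.0594  0.135 ]
paint (361.24242424242425, 188.06060606060606) [ 0.583  -0.1504  0.135 ] [ 0.5829 -0.1497  0.135 ]
button (300.93939393939394, 208.06060606060606) [0.5111 0.0505 0.158 ] [0.5116 0.0497 0.158 ]
yel 42 [300.93 208.19] [0.5107 0.0506 0.158 ]
or 33 [355.61 153.48] [ 0.7014 -0.1309  0.135 ]
or 36 [305.5  157.17] [0.6867 0.0395 0.135 ]
or 34 [334.38 183.15] [ 0.5986 -0.0596  0.135 ]
or 92 [333.65 216.09] [ 0.4872 -0.0582  0.135 ]
handle end [0.5335 0.1576 0.13  ] mouth [ 0.5006 -0.0041  0.13  ] 0.16499254192811869 grip [ 0.489  -0.0588  0.13  ] flange [ 0.4827 -0.0869  0.13  ]
-101.62192427819745
-101.96612100326887
-101.50524726319907
```

```bash
cat >> h.py <<'E'
from scipy.spatial.transform import Rotation as Ro
B=np.array([.511,.0503]); ang=np.radians(-101.7)
D=np.array([np.cos(ang),np.sin(ang)]); X=np.array([-D[1],D[0]])  # pull dir, vice x
if X[0]<0: X=-X
def want(zsign=1):
    x=np.array([0,0,-1.]); z=np.append(zsign*X,0); return Ro.from_matrix(np.c_[x,np.cross(z,x),z])
def plan(p,zs=None):
    s=get_state(); R=Ro.from_rotvec(s['eef_rot']); 
    for q in ([1,-1] if zs is None else [zs]):
        print('zs',q,'turn units',(np.degrees((R.inv()*want(q)).as_rotvec())/4).round(2))
    d=np.array(p)-s['ee_pos']; print('pos',s['ee_pos'].round(4),'world d',d.round(4),'tool units now',(R.inv().apply(d)/.04).round(3),'in wanted',[(want(q).inv().apply(d)/.04).round(3) for q in(1,-1)])
    print('F',s['ft_force'].round(2),'w',round(s['width'],3),'t',s['time'],'q',s['q'].round(2))
E
python3 - <<'E'
from h import *
s=get_state(); print(Ro.from_rotvec(s['eef_rot']).as_matrix().round(3)); print(D,X)
plan([.5985,-.0593,.2])
E
```

```text
[[-0.     0.939  0.345]
 [ 0.001  0.345 -0.939]
 [-1.     0.    -0.001]]
[-0.2027873  -0.97922281] [ 0.97922281 -0.2027873 ]
zs 1 turn units [-1.454e+01 -2.000e-02 -1.000e-02]
zs -1 turn units [ 3.046e+01 -1.000e-02  2.000e-02]
pos [ 0.1809 -0.4926  0.2306] world d [ 0.4176  0.4333 -0.0306] tool units now [ 0.775 13.534 -6.57 ] in wanted [array([ 0.764, 12.724,  8.028]), array([  0.764, -12.724,  -8.028])]
F [-0.24  0.21 -0.3 ] w 1.001 t 0.1 q [-1.29  0.05  1.4   0.    1.69 -0.07]
```

Emit:
{"method": "arm_command", "body": {
  "commands": "0 1 0 -1 0 0; 0 1 0 -1 0 0; 0 1 0 -1 0 0; 0 1 0 -1 0 0; 0 1 0 -1 0 0",
  "fingers": 0
}}

```text
time: 0.72
ee_pos: [0.3573, -0.3981, 0.2308]
eef_rot: [0.678, 1.463, -0.677]
ft_force: [-0.4, -1.0, 0.4]
width: 0.002
```

Emit:
{"method": "arm_command", "body": {
  "commands": "0 1 0 -1 0 0; 0 1 0 -1 0 0; 0 1 0 -1 0 0; 0 1 0 -1 0 0; 0 1 0 -1 0 0"
}}

```text
time: 1.35
ee_pos: [0.4898, -0.2495, 0.2307]
eef_rot: [0.407, 1.533, -0.406]
ft_force: [0.0, 0.6, -0.5]
width: 0.002
```

Emit:
{"method": "arm_command", "body": {
  "commands": "0 1 0 -1 0 0; 0 1 0 -1 0 0; 0 1 0 -1 0 0; 0 1 0 -1 0 0; 0 0 0 -0.5 0 0"
}}

```text
time: 1.98
ee_pos: [0.554, -0.1025, 0.2307]
eef_rot: [0.159, 1.566, -0.158]
ft_force: [1.4, 0.7, -1.2]
width: -0.001
```

```bash
python3 -c "
from h import *
plan([.5985,-.0593,.16],1)"
```

```text
zs 1 turn units [ 0.04 -0.02 -0.  ]
pos [ 0.554  -0.1025  0.2307] world d [ 0.0445  0.0432 -0.0707] tool units now [1.767 1.279 0.876] in wanted [array([1.767, 1.282, 0.87 ]), array([ 1.767, -1.282, -0.87 ])]
F [ 1.39  0.7  -1.18] w -0.001 t 1.975 q [-0.25  0.16  1.28  0.    1.7  -0.05]
```

Emit:
{"method": "arm_command", "body": {
  "commands": "0.3 0.65 0.45 0 0 0; 0.3 0.63 0.42 0 0 0; 0.6 0 0 0 0 0; 0 0 0 0 0 0; 0 0 0 0 0 0"
}}

```text
time: 2.6
ee_pos: [0.5983, -0.0626, 0.1842]
eef_rot: [0.163, 1.564, -0.163]
ft_force: [0.4, 0.2, 0.6]
width: 0.0
```

```bash
python3 -c "
from h import *
plan([.5985,-.0593,.135],1)
snap('top','top1.png');snap('side','side1.png')
crop('top1.png',260,140,380,240,6,'t2.png')
crop('side1.png',270,120,410,270,4,'s2.png')
a=cv2.imread('pics/t2.png');b=cv2.imread('pics/s2.png');h=max(a.shape[0],b.shape[0])
b=cv2.resize(b,(a.shape[1]*0+int(b.shape[1]*.9/1.8),int(b.shape[0]*.9/1.8))) if 0 else b
cv2.imwrite('pics/s2.png',b)
"
```

```text
zs 1 turn units [-0.05  0.01  0.  ]
pos [ 0.5983 -0.0626  0.1842] world d [ 0.0002  0.0033 -0.0492] tool units now [ 1.231  0.081 -0.013] in wanted [array([ 1.231,  0.081, -0.011]), array([ 1.231, -0.081,  0.011])]
F [0.45 0.2  0.57] w 0.0 t 2.6 q [-0.17  0.28  1.23 -0.    1.62  0.04]
```

View pics/s2.png

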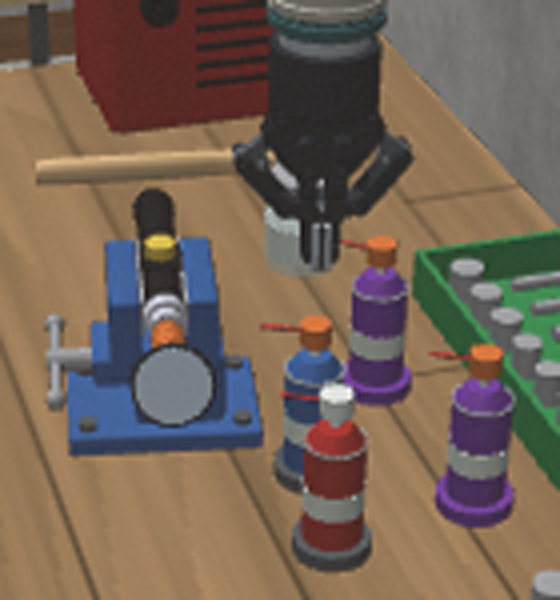

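The closed fingers at about (320,260) in the crop stand directly over the blue can's orange cap at (316,325). I'm lowering them onto it.

Emit:
{"method": "arm_command", "body": {
  "commands": "0.4 0.08 -0.01 0 0 0; 0.5 0 0 0 0 0; 0.2 0 0 0 0 0; 0 0 0 0 0 0"
}}

```text
time: 3.2
ee_pos: [0.5981, -0.0585, 0.1385]
eef_rot: [0.162, 1.566, -0.162]
ft_force: [-0.2, 0.9, 0.4]
width: 0.001
```

Emit:
{"method": "arm_command", "body": {
  "commands": "0.1 0 0 0 0 0; 0.1 0 0 0 0 0; 0 0 0 0 0 0; 0 0 0 0 0 0"
}}

```text
time: 3.7
ee_pos: [0.599, -0.0587, 0.1321]
eef_rot: [0.162, 1.563, -0.162]
ft_force: [2.0, -0.3, 3.7]
width: 0.003
```

Emit:
{"method": "arm_command", "body": {
  "commands": "0.07 0 0 0 0 0; 0.07 0 0 0 0 0; 0 0 0 0 0 0; 0 0 0 0 0 0"
}}

```text
time: 4.2
ee_pos: [0.5991, -0.0587, 0.128]
eef_rot: [0.162, 1.562, -0.162]
ft_force: [-1.8, 1.3, 12.3]
width: -0.004
```

Emit:
{"method": "arm_command", "body": {
  "commands": "0.05 0 0 0 0 0; 0 0 0 0 0 0; 0 0 0 0 0 0"
}}

```text
time: 4.58
ee_pos: [0.5992, -0.0587, 0.1278]
eef_rot: [0.162, 1.561, -0.162]
ft_force: [-7.3, 1.0, 21.9]
width: -0.003
```

```bash
python3 -c "
from h import *
plan([.5985,-.0593,.128],1)
snap('side','side2.png')
crop('side2.png',300,150,400,250,6,'s3.png')"
```

```text
zs 1 turn units [-0.03  0.05  0.  ]
pos [ 0.5992 -0.0587  0.1278] world d [-0.0007 -0.0006  0.0002] tool units now [-0.005 -0.018 -0.014] in wanted [array([-0.005, -0.018, -0.014]), array([-0.005,  0.018,  0.014])]
F [-7.26  1.   21.92] w -0.003 t 4.575 q [-0.16  0.32  1.31 -0.    1.51  0.05]
```

View pics/s3.png

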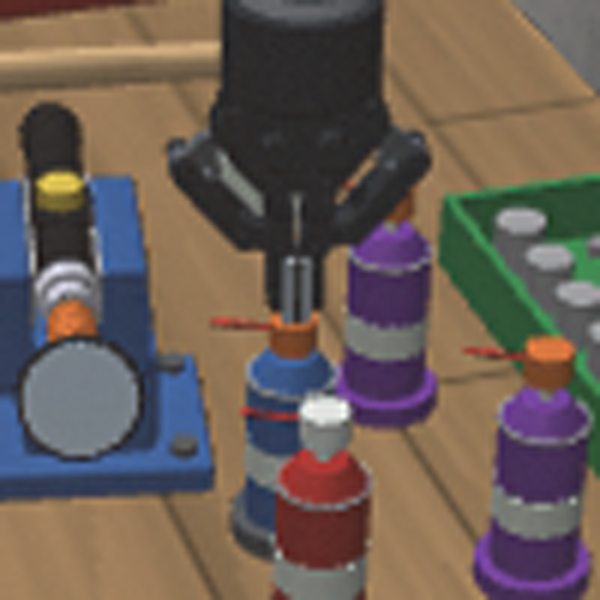

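The cap is hard on its end stop: z stays at 0.1278 while the force climbs to 22 N. I'm lifting off so it can rise.

Emit:
{"method": "arm_command", "body": {
  "commands": "-0.5 0 0 0 0 0; -0.8 0 0 0 0 0; -0.7 0 0 0 0 0; 0 0 0 0 0 0; 0 0 0 0 0 0"
}}

```text
time: 5.25
ee_pos: [0.5978, -0.0585, 0.2017]
eef_rot: [0.162, 1.568, -0.162]
ft_force: [0.2, 0.3, -0.2]
width: -0.001
```

```bash
python3 -c "
from h import *
plan([.511,.0503,.175],1)
snap('side','side3.png')
crop('side3.png',300,150,400,250,6,'s4.png')"
```

```text
zs 1 turn units [-0.04 -0.04  0.  ]
pos [ 0.5978 -0.0585  0.2017] world d [-0.0868  0.1088 -0.0267] tool units now [ 0.675  2.217 -2.681] in wanted [array([ 0.667,  2.224, -2.678]), array([ 0.667, -2.224,  2.678])]
F [ 0.22  0.25 -0.17] w -0.001 t 5.25 q [-0.16  0.28  1.21 -0.    1.66  0.05]
```

View pics/s4.png

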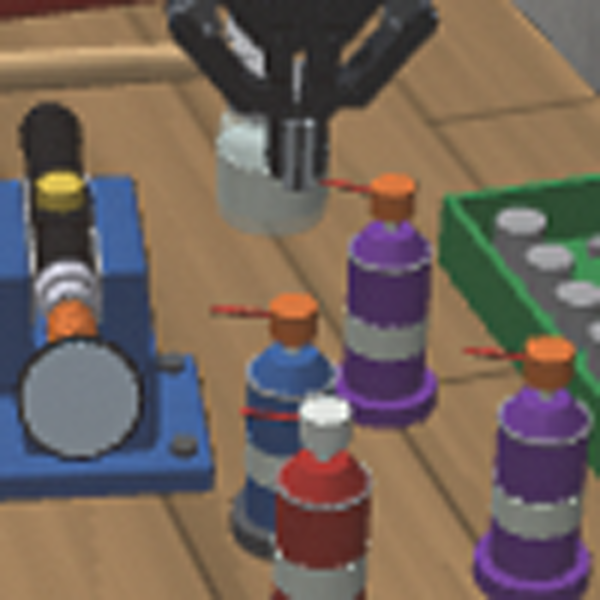

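The oil cap is back up, with its top at crop (294,308). Next is the button.

Emit:
{"method": "arm_command", "body": {
  "commands": "0 0.74 -0.9 0 0 0; 0 0.74 -0.9 0 0 0; 0 0.74 -0.88 0 0 0; 0.6 0 0 0 0 0; 0 0 0 0 0 0"
}}

```text
time: 5.92
ee_pos: [0.5101, 0.0506, 0.1767]
eef_rot: [0.161, 1.571, -0.163]
ft_force: [-0.3, -0.4, 0.1]
width: -0.003
```

```bash
python3 -c "
from h import *
plan([.511,.0503,.158],1)"
```

```text
zs 1 turn units [-0.03 -0.08  0.02]
pos [0.5101 0.0506 0.1767] world d [ 0.0009 -0.0003 -0.0187] tool units now [ 0.467 -0.001  0.026] in wanted [array([ 0.467, -0.002,  0.023]), array([ 0.467,  0.002, -0.023])]
F [-0.28 -0.39  0.07] w -0.003 t 5.925 q [ 0.03  0.04  1.52 -0.    1.59  0.23]
```

Emit:
{"method": "arm_command", "body": {
  "commands": "0.25 0 0.02 0 0 0; 0.2 0 0 0 0 0; 0.1 0 0 0 0 0; 0 0 0 0 0 0"
}}

```text
time: 6.42
ee_pos: [0.5126, 0.0499, 0.1576]
eef_rot: [0.162, 1.565, -0.163]
ft_force: [-0.5, -0.4, 2.0]
width: 0.001
```

Emit:
{"method": "arm_command", "body": {
  "commands": "0.08 0 0 0 0 0; 0 0 0 0 0 0; 0 0 0 0 0 0"
}}

```text
time: 6.8
ee_pos: [0.5129, 0.05, 0.1548]
eef_rot: [0.162, 1.564, -0.163]
ft_force: [0.9, -1.7, 2.1]
width: -0.002
```

Emit:
{"method": "arm_command", "body": {
  "commands": "0.08 0 0 0 0 0; 0.08 0 0 0 0 0; 0 0 0 0 0 0; 0 0 0 0 0 0"
}}

```text
time: 7.3
ee_pos: [0.513, 0.05, 0.1499]
eef_rot: [0.162, 1.563, -0.162]
ft_force: [-4.4, -2.1, 12.9]
width: -0.002
```

```bash
python3 -c "
from h import *
plan([.511,.0503,.150],1)
snap('side','side4.png')
crop('side4.png',270,150,370,250,6,'s5.png')"
```

```text
zs 1 turn units [-0.04  0.03 -0.  ]
pos [0.513  0.05   0.1499] world d [-0.002   0.0003  0.0001] tool units now [-0.002 -0.003 -0.049] in wanted [array([-0.002, -0.003, -0.049]), array([-0.002,  0.003,  0.049])]
F [-4.43 -2.05 12.91] w -0.002 t 7.3 q [ 0.03  0.06  1.55 -0.    1.52  0.23]
```

View pics/s5.png

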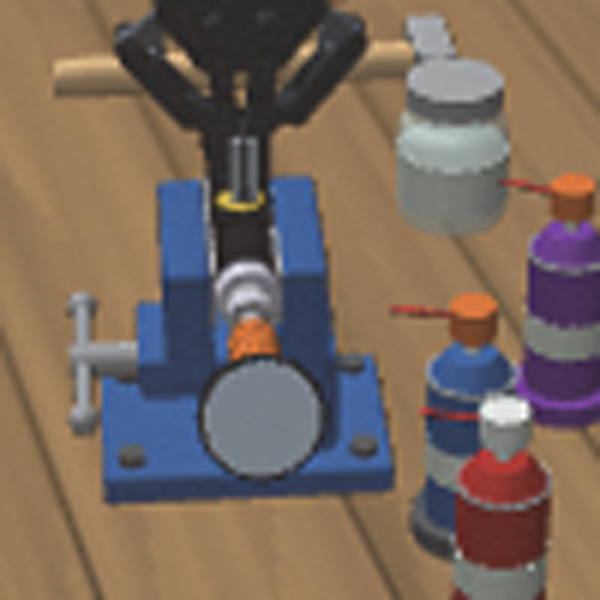

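Emit:
{"method": "arm_command", "body": {
  "commands": "-0.6 0 0 0 0 0; -0.9 0 0 0 0 0; 0 -1 0 0 0 0; 0 -1 0 0 0 0; 0 -1 0 0 0 0",
  "fingers": 0
}}

```text
time: 7.98
ee_pos: [0.4873, -0.068, 0.2072]
eef_rot: [0.162, 1.566, -0.161]
ft_force: [0.1, -0.1, -0.3]
width: 0.001
```

```bash
python3 -c "
from h import *
plan([.4842,-.079,.2],1)
snap('top','top5.png');snap('side','side5.png')
crop('top5.png',260,140,380,240,6.6,'t6.png')
crop('side5.png',270,150,370,250,6,'s6.png')"
```

```text
zs 1 turn units [-0.03 -0.02 -0.01]
pos [ 0.4873 -0.068   0.2072] world d [-0.0031 -0.011  -0.0072] tool units now [ 0.181 -0.285 -0.021] in wanted [array([ 0.181, -0.285, -0.021]), array([0.181, 0.285, 0.021])]
F [ 0.13 -0.15 -0.32] w 0.001 t 7.975 q [-0.21 -0.03  1.53  0.    1.64 -0.01]
```

View pics/t6.png

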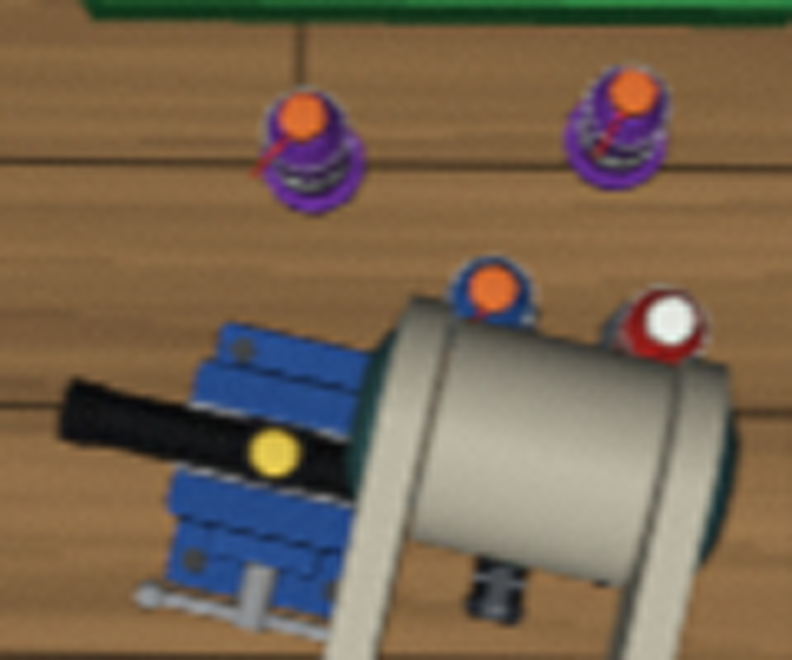

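View pics/s6.png

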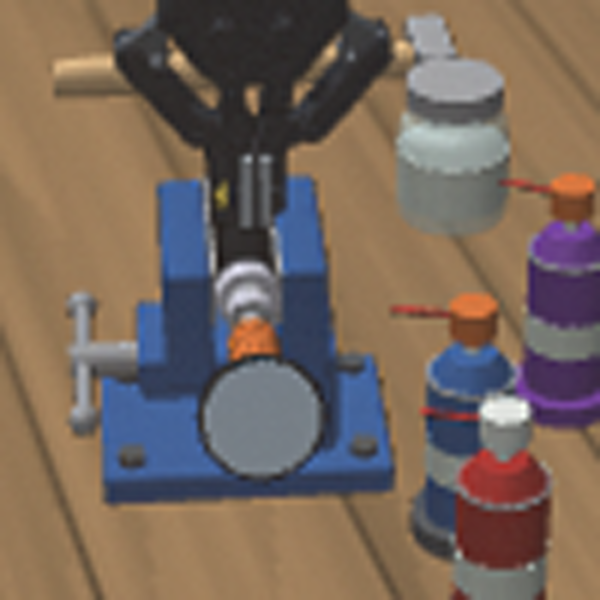

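```bash
python3 -c "
from h import *
S=load('side5.png')
for r in(0,.01,.02,.03): print(r,proj(S,[*(B+D*(.155+r)),.13]))
print(uc(239,364,270,150,5.5),uc(262,417,270,150,6))
for r in(0,.01,.02,.03): print(r,proj(S,[*(B+D*(.155+r)),.13])-proj(S,[*(B+D*(.155)),.13]))
"
```

```text
0 [312.86060335 215.51625747]
0.01 [313.08904734 217.49333361]
0.02 [313.32037444 219.4953617 ]
0.03 [313.55463957 221.52281711]
(313.04545454545456, 215.77272727272725) (313.25, 219.08333333333331)
0 [0. 0.]
0.01 [0.22844399 1.97707614]
0.02 [0.45977108 3.97910423]
0.03 [0.69403621 6.00655964]
```

Emit:
{"method": "arm_command", "body": {
  "commands": "0.1 -0.28 -0.02 0 0 0; 0 0 0 0 0 0; 0 0 0 0 0 0; 0 0 0 0 0 0; 0 0 0 0 0 0",
  "fingers": 0.9
}}

```text
time: 8.7
ee_pos: [0.485, -0.0778, 0.2042]
eef_rot: [0.162, 1.565, -0.162]
ft_force: [-0.1, 1.2, -0.3]
width: 0.898
```

```bash
python3 -c "
from h import *
plan([.4842,-.079,.111],1)"
```

```text
zs 1 turn units [-0.03  0.    0.  ]
pos [ 0.485  -0.0778  0.2042] world d [-0.0008 -0.0012 -0.0932] tool units now [ 2.329 -0.034 -0.013] in wanted [array([ 2.329, -0.035, -0.013]), array([2.329, 0.035, 0.013])]
F [-0.11  1.22 -0.27] w 0.898 t 8.7 q [-0.23 -0.03  1.54 -0.    1.63 -0.03]
```

Emit:
{"method": "arm_command", "body": {
  "commands": "0.6 -0.03 -0.01 0 0 0; 0.6 0 0 0 0 0; 0.6 0 0 0 0 0; 0.53 0 0 0 0 0; 0 0 0 0 0 0"
}}

```text
time: 9.32
ee_pos: [0.4833, -0.0788, 0.1094]
eef_rot: [0.163, 1.568, -0.162]
ft_force: [-0.4, 0.2, 0.6]
width: 0.898
```

```bash
python3 -c "
from h import *
plan([.4842,-.079,.111],1)
snap('side','side6.png')
crop('side6.png',270,150,370,250,6,'s7.png')"
```

```text
zs 1 turn units [-0.03 -0.05 -0.  ]
pos [ 0.4833 -0.0788  0.1094] world d [ 0.0009 -0.0002  0.0016] tool units now [-0.04   0.001  0.023] in wanted [array([-0.04 ,  0.001,  0.023]), array([-0.04 , -0.001, -0.023])]
F [-0.44  0.16  0.59] w 0.898 t 9.325 q [-0.24  0.03  1.67 -0.    1.44 -0.03]
```

View pics/s7.png

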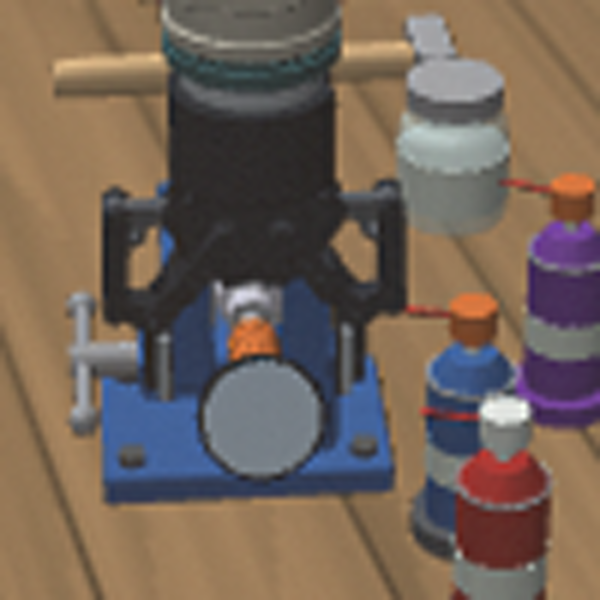

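The fingers straddle the grip: tips at crop (160,390) and (350,390), stick at (255,345). I'm closing them.

Emit:
{"method": "arm_command", "body": {
  "commands": "-0.03 0 0.02 0 0 0; 0 0 0 0 0 0; 0 0 0 0 0 0; 0 0 0 0 0 0; 0 0 0 0 0 0",
  "fingers": 0
}}

```text
time: 10.0
ee_pos: [0.4844, -0.0792, 0.113]
eef_rot: [0.162, 1.566, -0.162]
ft_force: [-6.5, 0.8, 7.4]
width: 0.26
```

```bash
python3 -c "
from h import *
plan([*(B+D*.252),.111],1)
snap('side','side7.png')
crop('side7.png',270,150,370,250,6,'s8.png')"
```

```text
zs 1 turn units [-0.04 -0.02  0.  ]
pos [ 0.4844 -0.0792  0.113 ] world d [-0.0245 -0.1172 -0.002 ] tool units now [ 0.051 -2.994  0.003] in wanted [array([ 0.05 , -2.994, -0.005]), array([0.05 , 2.994, 0.005])]
F [-6.52  0.81  7.45] w 0.26 t 10.0 q [-0.24  0.03  1.66 -0.    1.45 -0.03]
```

View pics/s8.png

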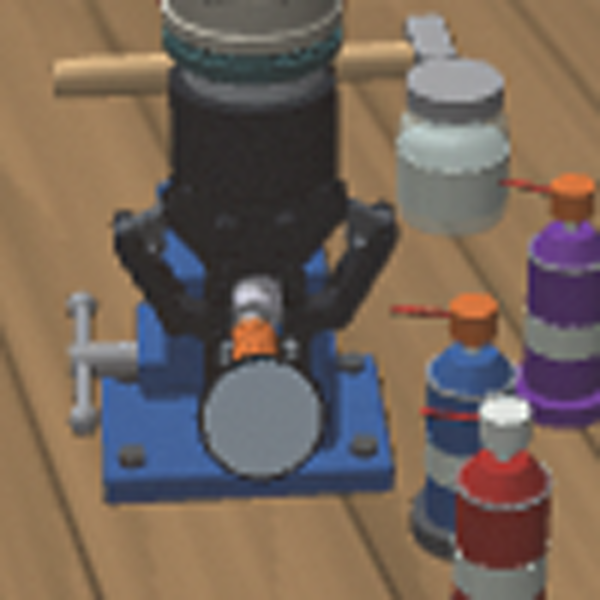

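Emit:
{"method": "arm_command", "body": {
  "commands": "-0.05 0 -0.04 0 0 0; 0 -0.3 0 0 0 0; 0 -0.3 0 0 0 0; 0 -0.3 0 0 0 0; 0 0 0 0 0 0"
}}

```text
time: 10.68
ee_pos: [0.4767, -0.1147, 0.1132]
eef_rot: [0.163, 1.563, -0.163]
ft_force: [9.3, -2.6, -10.2]
width: 0.26
```

```bash
python3 -c "
from h import *
plan([*(B+D*.252),.111],1)"
```

```text
zs 1 turn units [-0.04  0.03 -0.  ]
pos [ 0.4767 -0.1147  0.1132] world d [-0.0168 -0.0817 -0.0022] tool units now [ 0.055 -2.086  0.008] in wanted [array([ 5.500e-02, -2.086e+00,  2.000e-03]), array([ 5.500e-02,  2.086e+00, -2.000e-03])]
F [  9.31  -2.65 -10.17] w 0.26 t 10.675 q [-0.31  0.02  1.67  0.    1.45 -0.1 ]
```

Emit:
{"method": "arm_command", "body": {
  "commands": "0.03 -0.2 0.02 0 0 0; 0 -0.25 0 0 0 0; 0 -0.25 0 0 0 0; 0 -0.25 0 0 0 0; 0 0 0 0 0 0"
}}

```text
time: 11.3
ee_pos: [0.4691, -0.1516, 0.1131]
eef_rot: [0.163, 1.564, -0.162]
ft_force: [0.3, 2.4, 1.0]
width: 0.259
```

```bash
python3 -c "
from h import *
plan([*(B+D*.252),.111],1)
snap('side','side8.png')
crop('side8.png',270,150,370,250,6,'s9.png')"
```

```text
zs 1 turn units [-0.04  0.   -0.01]
pos [ 0.4691 -0.1516  0.1131] world d [-0.0092 -0.0449 -0.0021] tool units now [ 0.052 -1.145  0.005] in wanted [array([ 0.052, -1.145,  0.002]), array([ 0.052,  1.145, -0.002])]
F [0.26 2.38 0.96] w 0.259 t 11.3 q [-0.39  0.03  1.66  0.    1.45 -0.18]
```

View pics/s9.png

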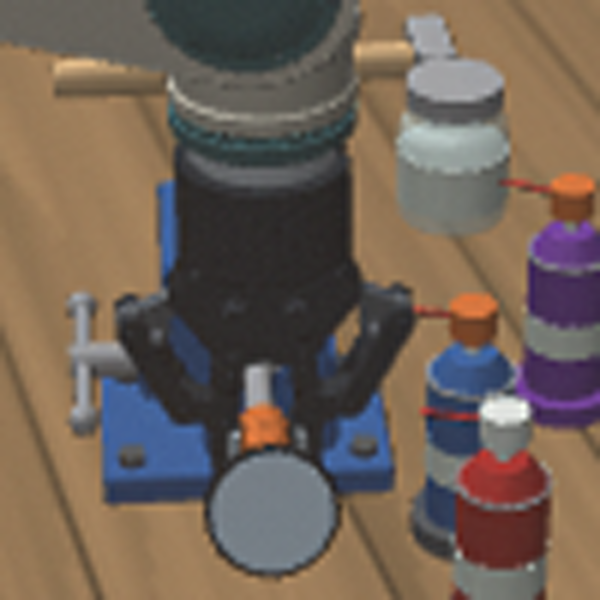

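The stick is moving with the gripper (mirror now at crop (272,511)) and is past the first stop. I'm pulling on to the end.

Emit:
{"method": "arm_command", "body": {
  "commands": "0 -0.25 0 0 0 0; 0 -0.25 0 0 0 0; 0 -0.25 0 0 0 0; 0 -0.25 0 0 0 0; 0 0 0 0 0 0"
}}

```text
time: 11.98
ee_pos: [0.461, -0.1904, 0.1131]
eef_rot: [0.163, 1.564, -0.161]
ft_force: [1.2, 4.1, 1.2]
width: 0.255
```

Emit:
{"method": "arm_command", "body": {
  "commands": "0 -0.1 0 0 0 0; 0 -0.05 0 0 0 0; 0 0 0 0 0 0; 0 0 0 0 0 0"
}}

```text
time: 12.48
ee_pos: [0.46, -0.1954, 0.1131]
eef_rot: [0.163, 1.564, -0.16]
ft_force: [1.2, 6.8, 2.1]
width: 0.264
```

Emit:
{"method": "arm_command", "body": {
  "commands": "0 -0.05 0 0 0 0; 0 -0.03 0 0 0 0; 0 0 0 0 0 0; 0 0 0 0 0 0"
}}

```text
time: 12.98
ee_pos: [0.4593, -0.1983, 0.1131]
eef_rot: [0.163, 1.564, -0.16]
ft_force: [1.6, 9.2, 2.4]
width: 0.261
```

```bash
python3 -c "
from h import *
plan([*(B+D*.252),.111],1)"
```

```text
zs 1 turn units [-0.02  0.   -0.03]
pos [ 0.4593 -0.1983  0.1131] world d [ 0.0006  0.0018 -0.0021] tool units now [0.052 0.048 0.004] in wanted [array([0.052, 0.048, 0.004]), array([ 0.052, -0.048, -0.004])]
F [1.62 9.25 2.44] w 0.261 t 12.975 q [-0.48  0.05  1.64  0.    1.45 -0.28]
```

Emit:
{"method": "arm_command", "body": {
  "commands": "0 -0.04 0 0 0 0; 0 -0.03 0 0 0 0; 0 0 0 0 0 0; 0 0 0 0 0 0"
}}

```text
time: 13.48
ee_pos: [0.459, -0.1998, 0.113]
eef_rot: [0.165, 1.564, -0.157]
ft_force: [3.1, 14.5, 3.2]
width: 0.258
```

```bash
python3 -c "
from h import *
plan([*(B+D*.252),.111],1)
s=get_state();print((s['ee_pos'][:2]-B)@D)
S=snap('side','side9.png');snap('top','top9.png')
for r in(.13,.135,.14,.145): print(r,proj(S,[*(B+D*(.155+r)),.13]))
crop('side9.png',270,180,370,280,6,'s10.png')"
```

```text
zs 1 turn units [-0.01 -0.   -0.07]
pos [ 0.459  -0.1998  0.113 ] world d [ 0.0009  0.0034 -0.002 ] tool units now [0.052 0.086 0.004] in wanted [array([0.051, 0.087, 0.004]), array([ 0.051, -0.087, -0.004])]
F [ 3.06 14.49  3.15] w 0.258 t 13.475 q [-0.49  0.06  1.64  0.    1.45 -0.28]
0.25546218189030934
0.13 [316.07203186 243.30967294]
0.135 [316.20689395 244.47684148]
0.14 [316.3426768  245.65197863]
0.145 [316.47938985 246.83516629]
```

View pics/s10.png

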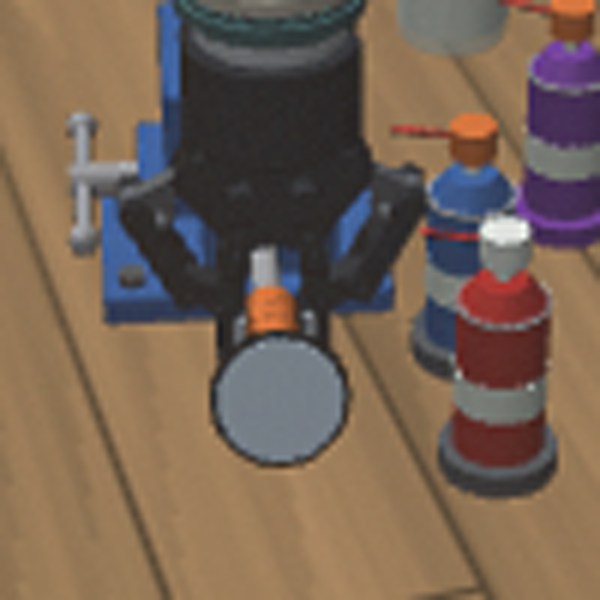

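Emit:
{"method": "arm_command", "body": {
  "commands": "0 -0.05 0 0 0 0; 0 0 0 0 0 0; 0 0 0 0 0 0; 0 0 0 0 0 0"
}}

```text
time: 14.08
ee_pos: [0.459, -0.1999, 0.113]
eef_rot: [0.167, 1.564, -0.153]
ft_force: [3.6, 22.3, 5.3]
width: 0.261
```

Emit:
{"method": "arm_command", "body": {
  "commands": "0 0 0 0 0 0; 0 0 0 0 0 0; 0 0 0 0 0 0; 0 0 0 0 0 0; 0 0 0 0 0 0"
}}

```text
time: 14.7
ee_pos: [0.459, -0.1999, 0.113]
eef_rot: [0.167, 1.564, -0.153]
ft_force: [3.4, 23.0, 5.8]
width: 0.26
```

```bash
python3 -c "
from h import *
s=get_state();print((s['ee_pos'][:2]-B)@D,s['time'])
S=snap('side','side10.png');snap('top','top10.png')
crop('side10.png',270,180,370,280,6,'s11.png')"
```

```text
0.25550317074269663 14.7
```

View pics/s11.png

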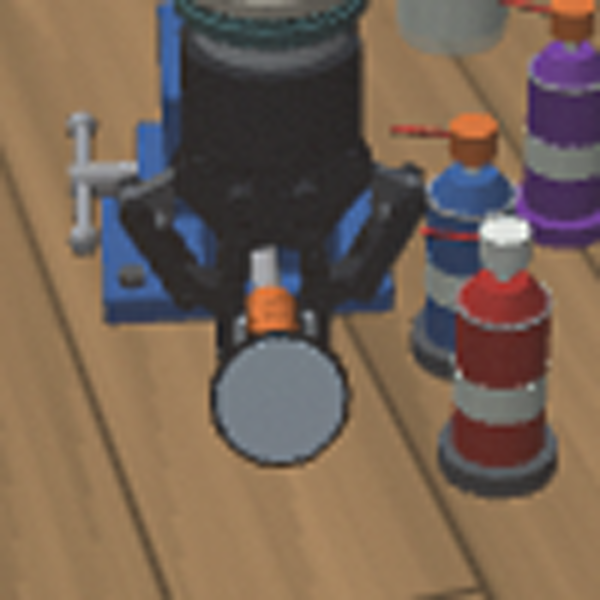

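View pics/top10.png

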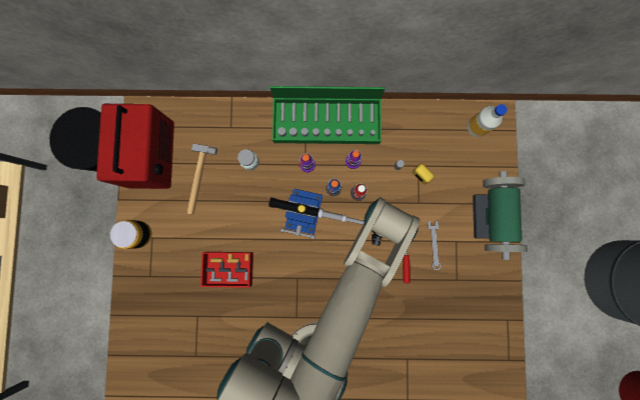

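The stick is on its hard end stop. The pull rose from 14 to 23 N with no movement, and the mirror stayed at crop (280,398), which is about 0.14 m drawn out. The loose things are where they were, so I'm handing in.

```bash
python3 -c "
from h import *
print(manip.finish_job())"
```

```text
the job is handed in; nothing more can be done
None
```

The job was handed in at about 14.8 s with the stick held at its second stop; the hand-in reported no verdict.

- **Oil cap:** I pushed the blue can's orange cap onto its end stop (7 mm, 22 N) and lifted off. The picture showed it back up. I never touched the red can's white cap or the purple look-alike cans.
- **Release button:** I pressed it about 8 mm. The mirror then stood about 18 mm further out in the side picture, which fits the roughly 20 mm jump.
- **Pull:** I took the stick by its orange grip and drew it straight out past the first stop to the second. At the end it held still while the pull rose from 14 to 23 N, and the mirror's position gives about 0.141 m drawn out.
- **Bystanders:** In the last top picture the loose things are where they were at the start.

Two checks were not perfect:
- **First stop:** I saw no separate force jump for the click, because it fell between readings. I take it as passed from the travel alone.
- **Grip position:** The gripper's own travel reads about 3 mm more than the nominal end position. The picture agrees with the second stop, so I put this down to measurement and grip offset.

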